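Drip tray under the drying rail, leg locked at the red ring

TASK

Set up the countertop drying rail: first slide the white drip tray, flat on the counter, onto the blue mat under the rail so that it lies centred and square on it. Then slide the rail's loose leg inwards until the mouth of its black collar meets the red ring, set a finger firmly against its black rubber grip while the red cam lever is still open and, holding the leg there so that it cannot creep, press the lever fully shut against the grip. Finish still pinching the grip and the shut lever firmly between the fingers, and leave the other things on the counter where they are.

Things in the scene. Friction and masses are not known exactly. Their poses are not given: they have to be found in the camera images.
- rack: fixed half of a countertop drying rail: 22 mm upright on a white foot bar 180 mm (its x) x 34 x 16 mm. Origin on the counter under the upright, z up. The rail, a 19 mm steel tube with its axis 220 mm up, runs from the upright along the rack's -y ('outwards') for 325 mm, with thin black rings and one 5 mm red ring. The rack's +x points away from the robot; the lever is on that side
- leg (a joint): place of the sliding leg along the rail in m, 0 to 0.16, growing outwards; 0.050 = collar's mouth at the red ring. A 25 mm sleeve over the rail, 0.6 kg, stays where left (2 N friction). Outwards from the mouth: black collar 36 x 36 mm to 36 mm, rubber grip 38 to 106, bare 25 mm tube 106 to 183, upright and foot (as the fixed ones) at 200. Starts pulled out too far
- mark (a point): centre of the rail at the red ring's outer edge (the edge towards the sliding leg), 220 mm above the counter
- mouth (a point): centre of the sleeve's mouth, the collar face that must meet the ring, on the rail's axis, 220 mm above the counter; moves with the leg
- grip: black rubber grip on the sleeve, 30 mm thick, 68 mm long, part of the leg; origin in its middle on the rail's axis, 72 mm outwards from the mouth; its axes are the rack's
- lever (a joint): red cam lever, rad: 0 shut, up to 0.62 open, starts open. Upright pin on the collar, 22 mm to the rack's +x of the rail's axis, 18 mm outwards from the mouth; its end, 58 mm from the pin, points outwards, open it stands off to +x. Stays where left. Inside about 0.37 the cam bites: up to 9 N at the paddle, then it snaps shut and locks the leg. A leg not held is dragged 4 mm outwards
- paddle: red paddle of the lever, 8 mm thick (its x), 46 mm long (its y), 18 mm high, at rail height; origin in its middle, 35 mm from the pin. Its x points away from the rail, square to its face. Shut, it lies along the grip, 3 mm off it, outer face 26 mm from the rail's axis: grip and paddle together are 41 mm thick
- tray: white drip tray, loose, 160 mm (its x) x 200 mm (its y), 30 mm high, upright rim walls 9 mm thick, floor 4 mm thick, 0.25 kg; origin at the centre of its underside. It stands on the robot's side of the rail with its -x rim (a 200 mm side) nearest the robot
- mat: thin blue mat stuck on the counter under the rail, 200 mm (its x) x 240 mm (its y), under 3 mm thick and offering no step; origin at its centre on the counter; axes as the rack's
- spray: bystander: white spray bottle with a blue trigger head, 170 mm tall, loose; origin at the centre of its underside
- lint_roller: bystander: lint roller lying down, 225 mm long, loose; origin at the centre of its underside
- brush: bystander: clothes brush lying bristles down, 140 mm long, loose; origin at the centre of its underside
- scoop_cup: bystander: blue measuring cup, 75 mm tall, loose; origin at the centre of its underside
- soap_box: bystander: yellow washing-powder carton, 190 mm tall, loose; origin at the centre of its underside

How it is judged (in metres and radians):
On the way, in this order (a step that is already met when the one before it is completed fails the run):
1. the tray lies centred and square on the mat, let go (horizontal distance between tray and mat below 0.025 m and angle between the x axis of tray and the x axis of mat, either way round below 0.15 rad and height (world z) of tray below 0.006 m and angle between tray's own z axis and vertical below 0.06 rad and contact force between the fingers and tray below 0.5 N), for 0.2 s.
2. the leg stands at the red ring, held by its rubber grip, with the lever still open (value of joint leg between 0.045 and 0.055 m and value of joint lever above 0.25 rad and contact force between the fingers and grip above 1 N), for 0.1 s.
3. the lever is fully shut, the leg still at the red ring, grip and lever pinched in the fingers (value of joint leg between 0.045 and 0.055 m and contact force between the fingers and grip above 3 N and contact force between the fingers and paddle above 3 N and value of joint lever below 0.05 rad), for 0.3 s.
At the end, for the whole second after the job is handed in: tray flat on the counter, its centre within 25 mm of the mat's and square to it within 0.15 rad; leg joint 0.045 to 0.055 m (mouth within 5 mm of the red ring's edge); lever below 0.05 rad; the fingers press on both the rubber grip and the lever's paddle with more than 3 N each and the leg is still (all of step 3 and horizontal distance between tray and mat below 0.025 m and angle between the x axis of tray and the x axis of mat, either way round below 0.15 rad and height (world z) of tray below 0.006 m and angle between tray's own z axis and vertical below 0.06 rad and linear speed of tray below 0.02 m/s and velocity of joint leg between -0.01 and 0.01 m/s); the arm keeps its last pose, push and grip.
It fails at once if the tray is lifted off the counter or tipped instead of slid (height (world z) of tray above 0.015 m or angle between tray's own z axis and vertical above 0.2 rad).
It fails at once if the lever is closed while the leg is off the red ring (value of joint lever below 0.2 rad and (value of joint leg below 0.041 m or value of joint leg above 0.059 m)).
It fails at once if a bystander is pushed away or knocked over (distance of any of spray, lint_roller, brush, scoop_cup, soap_box from where it was at the start of the episode above 0.03 m or angle between any of spray, brush, scoop_cup, soap_box's own z axis and vertical above 0.3 rad).
It also fails if it takes over 61 s, if anything falls off the work surface, if the arm or the gripper's body presses on something with over 40 N, if the wrist force passes 120 N, or if a joint passes its speed limit or range.

ROBOT

A 6-joint arm with a two-finger parallel gripper is mounted at the origin on the work surface. World frame = base frame: x ahead of the robot, y to its left, z up, the work surface at z = 0. Lengths are in m, angles in degrees, forces in N, time in s.
With the tool pointing down it reaches from about 0.375 to 0.9 m from the base axis. Payload 3.1 kg.
Tool frame: the origin (TCP) lies on the centre line of the jaws, within the pads' length; the fingertips stand 25 mm ahead of it and the grasp point (between the pads) lies 6 mm ahead of it; z points along the fingers, y is the line along which they close (so a half turn about z gives the same grasp; the last joint's range is limited). The gripper opens to 87 mm and grips with 3 to 60 N. Pads are 19 mm wide; open, the fingers measure 117 mm over their backs; the gripper's body (75 mm by 190 mm) begins 51 mm behind the grasp point.
Start: joints at [-10.227, 30.224, 82.088, -0, 67.689, -10.227], TCP at [0.625, 0, 0.209] pointing down, gripper open.
Joint ranges: [-176.69, 176.69], [-43.24, 126.21], [12.49, 139.97], [-82, 262], [0, 151.66], [-163.58, 163.58]. Speed limits (degrees/s): [159.86, 159.86, 180, 180, 180, 180].

INTERFACE

Orientations are given as a 3x3 rotation matrix whose columns are the frame's x, y, z axes.
In Python, from rig import bot, cams, models gives the robot as it stands. The module is installed in compiled form; this text tells all that it offers.
- The arm moves only by the shell command python3 -m handwheel 'ROWS' [OPENING]. ROWS is JSON, a list of rows, each a list of 6 numbers: the shift along the world's x, y, z each as a share of 1 m, from -1 to 1, then the turn, a rotation vector about the world's x, y, z each as a share of 2 rad, from -1 to 1. In form: [[dx, dy, dz, wx, wy, wz], ...]. A call has exactly 8 rows; each row is the pose to reach, as a shift and turn from the pose commanded when the call began; what a row does not reach only later rows make up. A row lasts 1/12 s, in which the tool goes at most 41.7 mm and 7.16 degrees, less where a joint would pass 70% of its speed; a pose out of reach is approached as far as the arm can. A call with a number of a shift or a turn outside -1 to 1 is refused whole. A call with a gripper value outside its range is refused whole. OPENING is the opening, from -1 (shut) to 1 (fully open), so that 0 is half open, set as the call begins (- or left out, the last holds). The fingers move at their own pace and stop on an object; the grip force is fixed at half the most. Time passes only in rows, so rows that repeat a pose let the fingers close, or fill a call up. It gives the time, the measured TCP pose, the force, the opening and the grip force at its end, in the units of the state.
- bot.read_state(): the state, without advancing time (a new reading comes with each control period).
- cams.capture(name): name is "scene" or "side" or "wrist"; returns (picture, depth): 480x640x3 uint8, blue, green, red; 480x640 float32, m along the optical axis (not along the pixel's ray), 0 where there is no reading.
- cams.calibration(name): a dict with "mtx" (3x3 intrinsics, pixels), "dist_coeffs" ([k1, k2, p1, p2, k3] as OpenCV has them; the pictures are not rectified), "R" (3x3) and "t" (3): a world point X has camera coordinates R X + t; the wrist camera has in their place "tool_from_camera" (4x4, takes a point from camera to tool coordinates, whose origin is the TCP and whose axes are the flange's). Camera axes: x right, y down, z forward; pixel columns grow to the right and rows downward; lengths in m; the calibration is good to about 2 mm. A picture is of the moment at which its call begins: read the wrist's pose just before it. calibration takes no time and is no camera call.
- bot.hand_in(): hands the job in; it is judged then, once.
Trained networks look in the newest picture that a camera, given by its name, has taken for a name from the list of things; names that differ only in an ending like _2 or _b are one class to them, and where a whole thing is asked for, a point or a joint stands for the part that bears it (a point fixed in the world has none). Each returns a list of dicts, best first, with "conf" (0 to 1); they miss things now and then, are a little off and sometimes report something else, mostly with a low value. They report only what shows in the picture. A call takes as long as a camera call.
- models.spot_in(query, camera): "position" ([column, row] in pixels, amid what is visible of it).
- models.tip_of(query, camera): "position" ([column, row] in pixels: a listed point, or the origin of a listed thing).
The state is a dict: "time_s": time; "joint_positions": joint angles; "qvel": joint speeds; "tau": joint torques, N m; "position": TCP position; "tcp_rot": TCP orientation; "force": force on the tool from outside, world axes, zero at the start; "moment": the same for the moment, N m; "opening": opening from 0.0 (shut) to 1.0 (fully open); "grasp_force": force on a finger pad.
Only numpy, scipy, OpenCV 4.12 (cv2) and the standard library are available. Lean on these libraries where they do the work, as an engineer would, in place of code of your own. Each camera call takes 0.05 s, during which the arm holds its last target. There are 200 camera calls.

## Working session

There is one attempt and no reset: what is moved stays moved. The work goes in short steps, Python scripts to look and compute and a shell command to move; the robot and the scene stay as the last step left them, time stands still between calls to the robot, and variables do not carry over. Pictures are saved under pics/ and viewed, at most 10 in all, crops included, and the job is handed in when it is done.

```bash
mkdir -p pics; cat > h.py <<'E'
import numpy as np, cv2
from rig import bot,cams,models
def ray(cam,px,st=None):
    c=cams.calibration(cam);K=np.array(c["mtx"]);d=np.array(c["dist_coeffs"])
    u=cv2.undistortPoints(np.array([[px]],float),K,d)[0,0];v=np.array([u[0],u[1],1.])
    if "R" in c:
        R=np.array(c["R"]);t=np.array(c["t"]);return -R.T@t,R.T@v
    T=np.array(c["tool_from_camera"]);Rw=np.array(st["tcp_rot"]);p=np.array(st["position"])
    return Rw@T[:3,3]+p,Rw@T[:3,:3]@v
def atz(cam,px,z,st=None):
    o,v=ray(cam,px,st);return o+v*(z-o[2])/v[2]
def atd(cam,px,depth,st=None):
    o,v=ray(cam,px,st);d=depth[int(px[1]),int(px[0])];return o+v*d
def cloud(cam,depth,st=None,step=1):
    c=cams.calibration(cam);K=np.array(c["mtx"]);d=np.array(c["dist_coeffs"])
    r,cc=np.mgrid[0:480:step,0:640:step];px=np.stack([cc.ravel(),r.ravel()],1).astype(float)
    u=cv2.undistortPoints(px[:,None],K,d)[:,0];D=depth[r.ravel(),cc.ravel()]
    v=np.c_[u,np.ones(len(u))]*D[:,None]
    if "R" in c: P=(v-np.array(c["t"]))@np.array(c["R"])
    else:
        T=np.array(c["tool_from_camera"]);P=(v@T[:3,:3].T+T[:3,3])@np.array(st["tcp_rot"]).T+np.array(st["position"])
    return P.reshape(r.shape+(3,)),D.reshape(r.shape)
E
python3 - <<'E'
from h import *
np.set_printoptions(precision=4,suppress=True)
Z=dict(mark=.22,mouth=.22,grip=.22,paddle=.22,rack=0,tray=0,mat=0,spray=0,lint_roller=0,brush=0,scoop_cup=0,soap_box=0)
st=bot.read_state();print(np.array(st["tcp_rot"]))
for cam in["scene","side"]:
    im,d=cams.capture(cam);cv2.imwrite(f"pics/{cam}0.png",im);np.save(f"{cam}0.npy",d)
    for q,z in Z.items():
        for r in models.tip_of(q,cam)[:2]:
            print(cam,q,round(r["conf"],2),np.round(r["position"]),atz(cam,r["position"],z))
E
```

```text
[[-0.      1.     -0.0021]
 [ 1.      0.      0.0004]
 [ 0.0004 -0.0021 -1.    ]]
scene mark 0.94 [346. 262.] [0.6577 0.0469 0.22  ]
scene mark 0.59 [184. 218.] [ 0.6186 -0.313   0.22  ]
scene mouth 0.73 [304. 251.] [ 0.6507 -0.0386  0.22  ]
scene mouth 0.73 [165. 269.] [ 0.7606 -0.2853  0.22  ]
scene grip 0.8 [273. 244.] [ 0.6466 -0.1053  0.22  ]
scene paddle 0.46 [275. 258.] [ 0.6828 -0.0891  0.22  ]
scene rack 0.64 [420. 349.] [0.6758 0.2286 0.    ]
scene tray 0.63 [362. 291.] [0.5481 0.0756 0.    ]
scene mat 0.96 [338. 325.] [0.659  0.0397 0.    ]
scene mat 0.7 [164. 268.] [ 0.5947 -0.4274  0.    ]
scene spray 0.72 [166. 268.] [ 0.5933 -0.4232 -0.    ]
scene lint_roller 0.67 [186. 218.] [ 0.4112 -0.4522  0.    ]
scene brush 0.95 [451. 267.] [0.4141 0.2863 0.    ]
scene soap_box 0.67 [510. 352.] [ 0.6351  0.4244 -0.    ]
side mark 0.42 [284. 228.] [0.4156 0.0071 0.22  ]
side mouth 0.61 [363. 229.] [ 0.6369 -0.0286  0.22  ]
side grip 0.74 [368. 247.] [ 0.635  -0.1067  0.22  ]
side paddle 0.47 [386. 241.] [ 0.6891 -0.0872  0.22  ]
side rack 0.66 [357. 232.] [0.6691 0.228  0.    ]
side tray 0.81 [328. 264.] [0.5504 0.0786 0.    ]
side mat 0.64 [363. 266.] [0.659  0.0548 0.    ]
side spray 0.59 [373. 398.] [ 0.5986 -0.4228  0.    ]
side spray 0.2 [374. 247.] [0.714  0.1418 0.    ]
side lint_roller 0.97 [304. 419.] [ 0.4217 -0.4576  0.    ]
side lint_roller 0.43 [386. 242.] [0.7579 0.1633 0.    ]
side brush 0.67 [283. 228.] [0.4135 0.2872 0.    ]
side scoop_cup 0.76 [305. 203.] [0.5057 0.4279 0.    ]
side scoop_cup 0.45 [304. 418.] [ 0.4226 -0.4538  0.    ]
side soap_box 0.75 [338. 202.] [0.6298 0.4174 0.    ]
```

View pics/scene0.png

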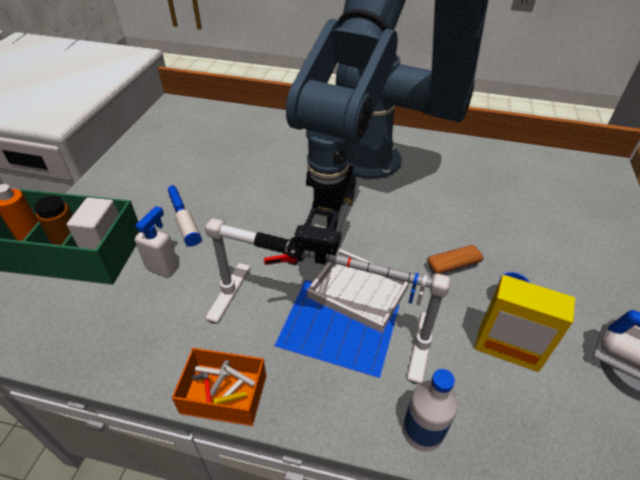

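View pics/side0.png

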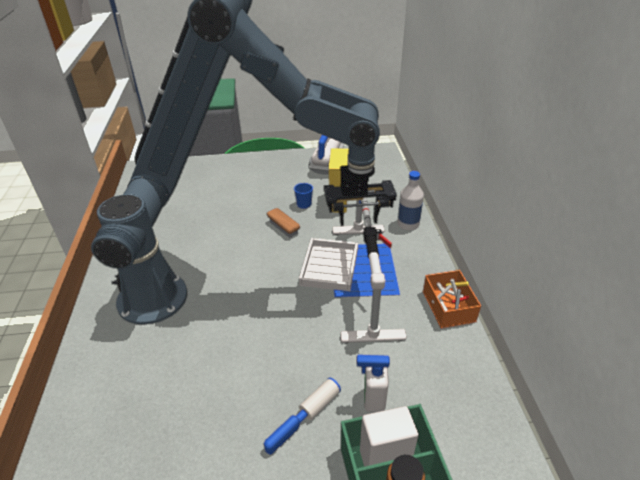

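The scene picture shows the rail (loose leg on the left, upright at about (435,290)), the red lever at (280,259), the red ring at (348,262), the tray at (358,290) and the mat at (338,330). The side picture shows the tray at (328,264), robot side of the rail and skewed. Next I'll get its yaw and the rail's yaw from depth.

```bash
python3 - <<'E'
from h import *
np.set_printoptions(precision=4,suppress=True)
for cam in["scene","side"]:
    im=cv2.imread(f"pics/{cam}0.png").astype(int);d=np.load(f"{cam}0.npy")
    P,D=cloud(cam,d);b,g,r=im[...,0],im[...,1],im[...,2];ok=D>0
    x,y,z=P[...,0],P[...,1],P[...,2]
    m=ok&(abs(z-.03)<.008)&(x>.4)&(x<.68)&(y>-.08)&(y<.22)&(b>150)&(r>150)&(abs(b-r)<40)
    m=cv2.morphologyEx(m.astype(np.uint8),cv2.MORPH_OPEN,np.ones((2,2)))>0
    R=cv2.minAreaRect(P[m][:,:2].astype(np.float32)*1000);print(cam,"tray",m.sum(),R,np.median(z[m]))
    blue=ok&(abs(z)<.015)&(b>r+70)&(x>.5)&(x<.85)&(y>-.15)&(y<.25)
    print("mat",blue.sum(),cv2.minAreaRect(P[blue][:,:2].astype(np.float32)*1000),np.median(z[blue]))
    rail=ok&(z>.2)&(z<.245)&(x>.6)&(x<.7)&(y>-.25)&(y<.25)
    q=P[rail];q=q[(q[:,1]<-.04)|(q[:,1]>.06)]
    vx,vy,x0,y0=cv2.fitLine(q[:,:2].astype(np.float32),cv2.DIST_HUBER,0,.003,.001).ravel()
    print("rail",len(q),np.degrees(np.arctan2(-vx,vy))%180,"x at y=0",x0-vx/vy*y0)
    for y1 in np.arange(-.2,.24,.04):
        s=q[abs(q[:,1]-y1)<.015]
        if len(s): print(round(y1,2),len(s),np.median(s,0),s[:,2].max())
    red=ok&(r>g+70)&(r>b+70)&(z>.19)&(z<.25)&(x>.6)&(x<.75)
    for c in P[red][::6]:print("red",c)
E
```

```text
scene tray 416 ((560.8280639648438, 67.41537475585938), (196.0623779296875, 176.742919921875), 72.24687957763672) 0.02846542136280185
mat 5589 ((657.274169921875, 40.72718811035156), (241.2604217529297, 201.3214569091797), 85.10917663574219) 0.0009448292430573463
rail 2908 175.72757 x at y=0 0.6613074
-0.2 163 [ 0.6435 -0.1997  0.2286] 0.23404564916737255
-0.16 171 [ 0.6467 -0.1598  0.2287] 0.23470593645295684
-0.12 222 [ 0.6526 -0.119   0.2299] 0.23736780303644936
-0.08 344 [ 0.6601 -0.0802  0.228 ] 0.23868500867731582
-0.04 128 [ 0.6674 -0.0484  0.2242] 0.23839967544987808
0.08 151 [0.6654 0.0798 0.2264] 0.23166280889247845
0.12 154 [0.6688 0.1203 0.2262] 0.23143143864277302
0.16 159 [0.6718 0.16   0.2263] 0.2320572624670566
0.2 195 [0.6761 0.2004 0.2272] 0.23459019487870242
red [ 0.6    -0.7668  0.1919]
red [ 0.6781 -0.0762  0.228 ]
red [ 0.6849 -0.0945  0.2275]
red [ 0.6838 -0.0824  0.2295]
red [ 0.679  -0.0719  0.2272]
red [ 0.6915 -0.1044  0.2289]
red [ 0.6878 -0.0935  0.2278]
red [ 0.6857 -0.0819  0.2288]
red [ 0.6816 -0.0711  0.2272]
red [ 0.6941 -0.1077  0.2279]
red [ 0.69  
[... 673 characters left out ...]
28906), 84.52497863769531) 0.0015771065931315443
rail 847 172.99083 x at y=0 0.65873915
-0.2 77 [ 0.6341 -0.2011  0.2305] 0.23493658264572187
-0.16 73 [ 0.6368 -0.1599  0.2293] 0.23687676011192316
-0.12 104 [ 0.6429 -0.1159  0.2321] 0.2381388403213147
-0.08 178 [ 0.6545 -0.0741  0.2295] 0.24103594502819015
-0.04 50 [ 0.6507 -0.05    0.2369] 0.24037113406654753
0.08 21 [0.6581 0.0879 0.2275] 0.23200398232046313
0.12 6 [0.6668 0.1068 0.2261] 0.22973630235236045
red [0.6567 0.0553 0.2304]
red [ 0.6765 -0.0752  0.2321]
red [ 0.6752 -0.0711  0.2218]
red [ 0.6815 -0.08    0.2249]
red [ 0.6876 -0.0888  0.2279]
red [ 0.6833 -0.096   0.2273]
red [ 0.6885 -0.0982  0.2251]
red [ 0.6945 -0.1072  0.2284]
```

```bash
python3 -m handwheel '[[0,0,0.04,0,0,0],[0,0,0.075,0,0,0],[-0.03,0.02,0.075,0,0,-0.05],[-0.06,0.04,0.075,0,0,-0.1],[-0.09,0.06,0.075,0,0,-0.153],[-0.12,0.08,0.075,0,0,-0.153],[-0.145,0.10,0.06,0,0,-0.153],[-0.145,0.10,0.06,0,0,-0.153]]' 1
python3 - <<'E'
from h import *
np.set_printoptions(precision=4,suppress=True)
st=bot.read_state();im,d=cams.capture("wrist");cv2.imwrite("pics/w1.png",im)
im2,d2=cams.capture("side")
for cam,i,dd in(("wrist",im,d),("side",im2,d2)):
    i=i.astype(int);P,D=cloud(cam,dd,st);b,g,r=i[...,0],i[...,1],i[...,2];x,y,z=P[...,0],P[...,1],P[...,2]
    m=(D>0)&(abs(z-.03)<.005)&(x>.4)&(x<.68)&(y>-.08)&(y<.22)&(b>120)&(abs(b-r)<40)
    print(cam,m.sum(),cv2.minAreaRect(P[m][:,:2].astype(np.float32)*1000) if m.sum() else "")
    for t in models.tip_of("tray",cam)[:1]:print(t["conf"],atz(cam,t["position"],0,st))
E
```

```text
time_s: 1.97
position: [0.4716, 0.1031, 0.2668]
tcp_rot: [[0.298, 0.954, -0.011], [0.955, -0.298, 0.002], [-0.001, -0.011, -1.0]]
force: [-0.2, -0.1, -0.4]
opening: 0.998
grasp_force: 0.0
wrist 4751 ((551.2423706054688, 69.10113525390625), (199.6944580078125, 160.29734802246094), 73.38322448730469)
0.59 [0.551  0.0731 0.    ]
side 414 ((549.8486328125, 63.806358337402344), (207.8094940185547, 160.04388427734375), 73.30996704101562)
0.88 [0.5489 0.0716 0.    ]
```

View pics/w1.png

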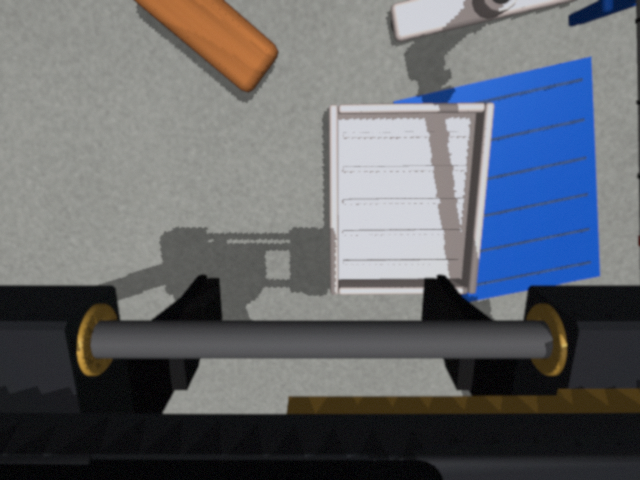

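The wrist view shows the whole tray, (332–490, 105–293), with nothing on it. It fits 200 x 160 mm exactly, centre (0.551, 0.069), yaw −16.7°. I'll descend to its near rim.

```bash
python3 -m handwheel '[[0,-0.01,-0.04,0,0,0],[0,-0.01,-0.08,0,0,0],[0,-0.01,-0.12,0,0,0],[0,-0.01,-0.16,0,0,0],[0,-0.01,-0.19,0,0,0],[0,-0.01,-0.2,0,0,0],[0,-0.01,-0.2,0,0,0],[0,-0.01,-0.2,0,0,0]]'
```

```text
time_s: 2.83
position: [0.4815, 0.0893, 0.0683]
tcp_rot: [[0.302, 0.953, 0.0], [0.953, -0.302, -0.0], [-0.0, 0.0, -1.0]]
force: [0.3, 1.4, -0.6]
opening: 0.999
grasp_force: 0.0
```

```bash
python3 -m handwheel '[[-0.002,0.001,-0.02,0,0,0],[-0.002,0.001,-0.031,0,0,0],[-0.002,0.001,-0.031,0,0,0],[-0.002,0.001,-0.031,0,0,0],[-0.002,0.001,-0.031,0,0,0],[-0.002,0.001,-0.031,0,0,0],[-0.002,0.001,-0.031,0,0,0],[-0.002,0.001,-0.031,0,0,0]]' -0.4
python3 -m handwheel '[[0,0,0,0,0,0],[0,0,0,0,0,0],[0,0,0,0,0,0],[0,0,0,0,0,0],[0,0,0,0,0,0],[0,0,0,0,0,0],[0,0,0,0,0,0],[0,0,0,0,0,0]]' -1
```

```text
time_s: 3.5
position: [0.4786, 0.091, 0.0387]
tcp_rot: [[0.301, 0.954, 0.002], [0.954, -0.301, -0.0], [0.0, 0.002, -1.0]]
force: [-0.1, 0.6, 0.0]
opening: 0.481
grasp_force: 0.0
time_s: 4.17
position: [0.4779, 0.091, 0.0379]
tcp_rot: [[0.301, 0.954, -0.0], [0.954, -0.301, -0.0], [-0.0, -0.0, -1.0]]
force: [-0.1, 0.7, -0.2]
opening: 0.008
grasp_force: 0.0
```

```bash
python3 - <<'E'
from h import *
st=bot.read_state();im,d=cams.capture("wrist");im2,d2=cams.capture("side");cv2.imwrite("pics/c2.png",np.hstack([im,cv2.resize(im2[180:330,240:440],(640,480))])[:, :][::1]) 
v=np.hstack([cv2.resize(im,(400,300)),cv2.resize(im2[190:310,260:420],(400,300),interpolation=cv2.INTER_CUBIC)]);cv2.imwrite("pics/c2.png",v)
print(st["opening"],st["grasp_force"],st["position"])
for cam,i,dd in(("wrist",im,d),("side",im2,d2)):
    i=i.astype(int);P,D=cloud(cam,dd,st);b,g,r=i[...,0],i[...,1],i[...,2];x,y,z=P[...,0],P[...,1],P[...,2]
    m=(D>0)&(abs(z-.03)<.005)&(x>.4)&(x<.68)&(y>-.08)&(y<.22)&(b>120)&(abs(b-r)<40)
    print(cam,m.sum(),cv2.minAreaRect(P[m][:,:2].astype(np.float32)*1000) if m.sum() else "")
E
```

```text
0.007681018741494116 0.0 [0.47792485 0.09104262 0.03790587]
wrist 11988 ((554.3626708984375, 80.27857971191406), (177.02951049804688, 159.9944305419922), 73.32949829101562)
side 349 ((550.6676025390625, 66.3225326538086), (208.9914093017578, 160.15643310546875), 73.11236572265625)
```

View pics/c2.png

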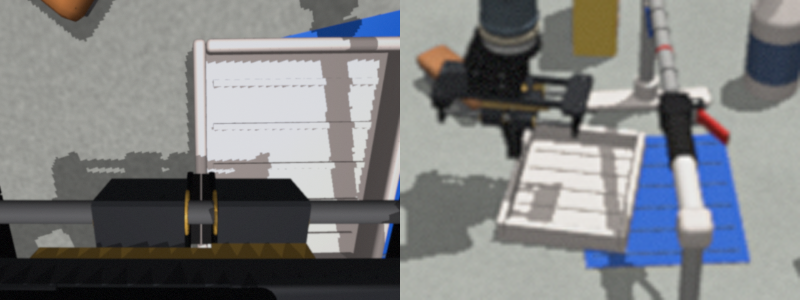

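```bash
python3 - <<'E'
from h import *
st=bot.read_state();im,d=cams.capture("wrist")
cv2.imwrite("pics/c3.png",cv2.resize(im[260:420,240:420],(675,600),interpolation=cv2.INTER_CUBIC))
P,D=cloud("wrist",d,st)
for r in (290,320,350,380):
    for c in range(280,366,8): print(r,c,im[r,c],np.round(P[r,c],3),end=" | ")
    print()
E
```

```text
290 280 [19 15 16] [0.482 0.132 0.13 ] | 290 288 [21 17 17] [0.483 0.131 0.129] | 290 296 [20 16 17] [0.485 0.131 0.13 ] | 290 304 [5 5 6] [0.476 0.105 0.068] | 290 312 [10  9 11] [0.478 0.103 0.065] | 290 320 [45 46 48] [0.481 0.102 0.064] | 290 328 [ 7 12  7] [0.484 0.101 0.064] | 290 336 [ 7 11  7] [0.488 0.102 0.068] | 290 344 [16 16 12] [0.495 0.127 0.13 ] | 290 352 [18 16 17] [0.497 0.126 0.129] | 290 360 [17 17 12] [0.499 0.126 0.13 ] | 
320 280 [23 20 18] [0.483 0.131 0.144] | 320 288 [21 20 17] [0.484 0.131 0.144] | 320 296 [27 57 72] [0.486 0.129 0.142] | 320 304 [25 32 36] [0.485 0.125 0.133] | 320 312 [22 20 21] [0.487 0.125 0.134] | 320 320 [37 35 39] [0.489 0.124 0.134] | 320 328 [23 24 23] [0.49  0.124 0.134] | 320 336 [21 17 18] [0.492 0.123 0.135] | 320 344 [32 69 89] [0.494 0.125 0.14 ] | 320 352 [26 22 21] [0.496 0.127 0.143] | 320 360 [24 21 21] [0.497 0.126 0.143] | 
350 280 [51 47 46] [0.481 0.126 0.145] | 350 288 [52 47 46] [0.483 0.126 0.146] | 350 296 [ 68 124 150] [0.484 0.124 0.143] | 350 304 [96 95 94] [0.484 0.121 0.139] | 350 312 [96 93 93] [0.486 0.12  0.138] | 350 320 [94 92 93] [0.488 0.12  0.14 ] | 350 328 [93 92 92] [0.502 0.164 0.214] | 350 336 [95 92 93] [0.491 0.119 0.14 ] | 350 344 [ 49  99 124] [0.493 0.12  0.142] | 350 352 [49 46 46] [0.494 0.122 0.145] | 350 360 [52 49 47] [0.496 0.121 0.145] | 
380 280 [52 48 48] [0.479 0.12  0.146] | 380 288 [52 48 48] [0.481 0.119 0.145] | 380 296 [34 33 30] [0.482 0.118 0.144] | 380 304 [5 3 7] [0.475 0.097 0.113] | 380 312 [33 34 34] [0.475 0.088 0.101] | 380 320 [67 67 72] [0.477 0.088 0.101] | 380 328 [32 30 31] [0.479 0.086 0.101] | 380 336 [27 26 27] [0.482 0.086 0.101] | 380 344 [20 18 20] [0.49  0.11  0.137] | 380 352 [51 47 48] [0.493 0.115 0.145] | 380 360 [52 47 46] [0.494 0.115 0.145] |
```

View pics/c3.png

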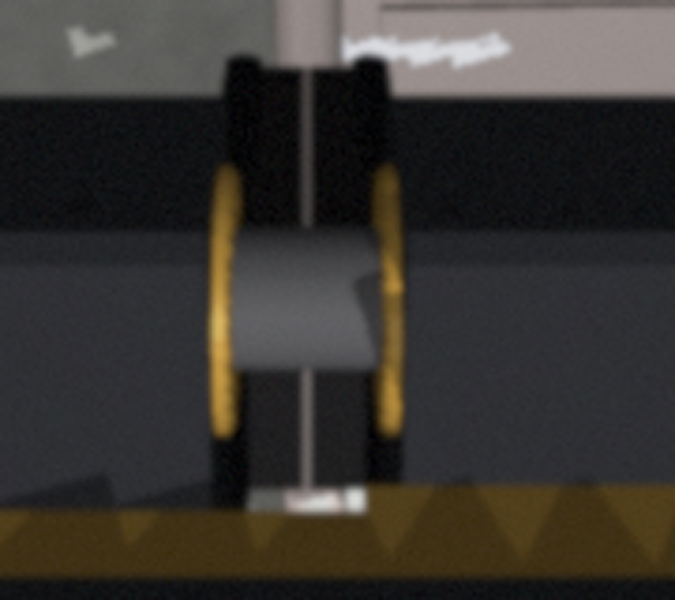

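```bash
python3 - <<'E'
from h import *
st=bot.read_state()
for cam in("side","scene"):
    im,d=cams.capture(cam);P,D=cloud(cam,d)
    m=(D>0)&(abs(P[...,0]-.478)<.06)&(abs(P[...,1]-.091)<.06)&(P[...,2]>.004)&(im.max(2)<60)&(P[...,2]<.2)
    q=P[m];q=q[np.argsort(q[:,2])];print(cam,len(q),np.round(q[:60:4],3))
    if cam=="side":
        z=im[225:275,280:340]; cv2.imwrite("pics/c4.png",cv2.resize(z,(720,600),interpolation=cv2.INTER_CUBIC))
    for zz in(.013,.03,.04):
        c=cams.calibration(cam);X=np.array([.478,.091,zz]);print(zz,cv2.projectPoints(X[None],cv2.Rodrigues(np.array(c["R"]))[0],np.array(c["t"]),np.array(c["mtx"]),np.array(c["dist_coeffs"]))[0].ravel())
E
```

```text
side 590 [[0.477 0.082 0.057]
 [0.48  0.078 0.06 ]
 [0.48  0.084 0.063]
 [0.474 0.079 0.068]
 [0.477 0.081 0.07 ]
 [0.483 0.077 0.074]
 [0.481 0.082 0.078]
 [0.477 0.08  0.08 ]
 [0.481 0.079 0.084]
 [0.478 0.086 0.087]
 [0.481 0.079 0.088]
 [0.484 0.079 0.092]
 [0.487 0.076 0.094]
 [0.481 0.078 0.097]
 [0.478 0.08  0.1  ]]
0.013 [305.6798869  260.39675446]
0.03 [305.4870943  256.47897372]
0.04 [305.37244281 254.14851854]
scene 939 [[0.477 0.102 0.052]
 [0.479 0.102 0.058]
 [0.482 0.101 0.065]
 [0.515 0.101 0.127]
 [0.515 0.119 0.128]
 [0.52  0.117 0.13 ]
 [0.508 0.078 0.13 ]
 [0.523 0.113 0.131]
 [0.507 0.075 0.132]
 [0.514 0.1   0.132]
 [0.508 0.073 0.133]
 [0.506 0.07  0.133]
 [0.508 0.078 0.134]
 [0.471 0.133 0.134]
 [0.502 0.065 0.134]]
0.013 [373.16287794 267.97121925]
0.03 [373.757048   263.50097579]
0.04 [374.11232467 260.82785223]
```

View pics/c4.png

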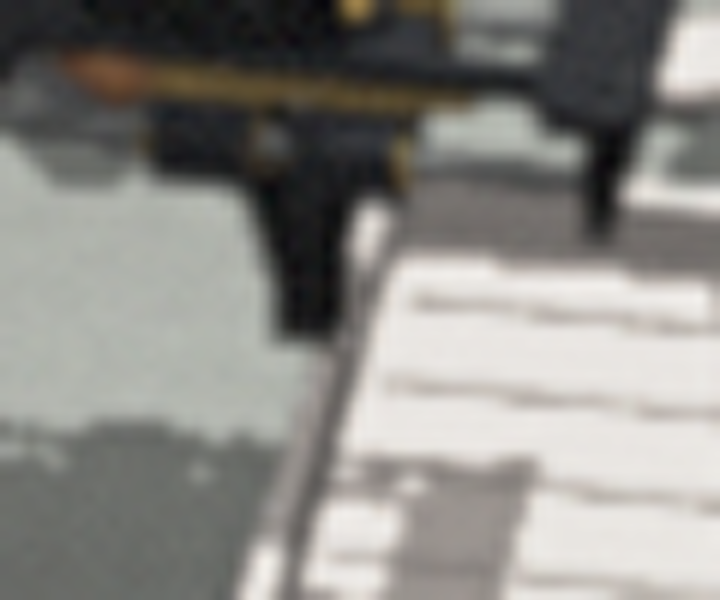

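The close-up shows the shut fingertips at about (306,253), still above the rim. By triangulation they are near z 0.045–0.05, higher than the stated 25 mm reach implies. I'll open partly and descend while watching force and picture.

```bash
python3 -m handwheel '[[0,0,0,0,0,0],[0,0,0,0,0,0],[0,0,0,0,0,0],[0,0,0,0,0,0],[0,0,-0.005,0,0,0],[0,0,-0.012,0,0,0],[0,0,-0.012,0,0,0],[0,0,-0.012,0,0,0]]' 0
cat > tip.py <<'E'
from h import *
st=bot.read_state();p=st["position"]
for cam in("side","scene"):
    im,d=cams.capture(cam);P,D=cloud(cam,d)
    m=(D>0)&(abs(P[...,0]-p[0])<.07)&(abs(P[...,1]-p[1])<.07)&(P[...,2]>-.01)&(im.max(2)<60)&(P[...,2]<p[2]+.06)
    q=P[m];q=q[np.argsort(q[:,2])];print(cam,len(q),np.round(q[:24:3],3).tolist())
E
python3 tip.py
```

```text
time_s: 5.08
position: [0.4774, 0.0911, 0.0252]
tcp_rot: [[0.301, 0.954, -0.002], [0.954, -0.301, 0.0], [-0.0, -0.002, -1.0]]
force: [-0.5, 0.4, 0.0]
opening: 0.475
grasp_force: 0.0
side 45 [[0.451, 0.091, 0.043], [0.451, 0.089, 0.05], [0.505, 0.078, 0.053], [0.501, 0.076, 0.06], [0.501, 0.07, 0.06], [0.456, 0.092, 0.064], [0.501, 0.074, 0.065], [0.449, 0.089, 0.071]]
scene 10 [[0.41, 0.115, -0.0], [0.454, 0.09, 0.083], [0.453, 0.11, 0.084], [0.452, 0.092, 0.085]]
```

```bash
python3 -m handwheel '[[0,0,-0.003,0,0,0],[0,0,-0.006,0,0,0],[0,0,-0.009,0,0,0],[0,0,-0.012,0,0,0],[0,0,-0.012,0,0,0],[0,0,-0.012,0,0,0],[0,0,-0.012,0,0,0],[0,0,-0.012,0,0,0]]' 
python3 tip.py; python3 - <<'E'
from h import *
im,d=cams.capture("side");cv2.imwrite("pics/c5.png",cv2.resize(im[220:280,275:345],(700,600),interpolation=cv2.INTER_CUBIC))
E
```

```text
time_s: 5.85
position: [0.478, 0.091, 0.014]
tcp_rot: [[0.301, 0.954, 0.0], [0.954, -0.301, 0.0], [0.0, 0.0, -1.0]]
force: [0.2, -0.8, 0.9]
opening: 0.498
grasp_force: 0.0
side 36 [[0.454, 0.09, 0.032], [0.458, 0.1, 0.04], [0.454, 0.085, 0.041], [0.504, 0.074, 0.044], [0.455, 0.088, 0.051], [0.504, 0.069, 0.052], [0.452, 0.09, 0.057], [0.452, 0.092, 0.059]]
scene 11 [[0.457, 0.105, 0.065], [0.453, 0.092, 0.068], [0.46, 0.105, 0.071], [0.454, 0.094, 0.073]]
```

View pics/c5.png

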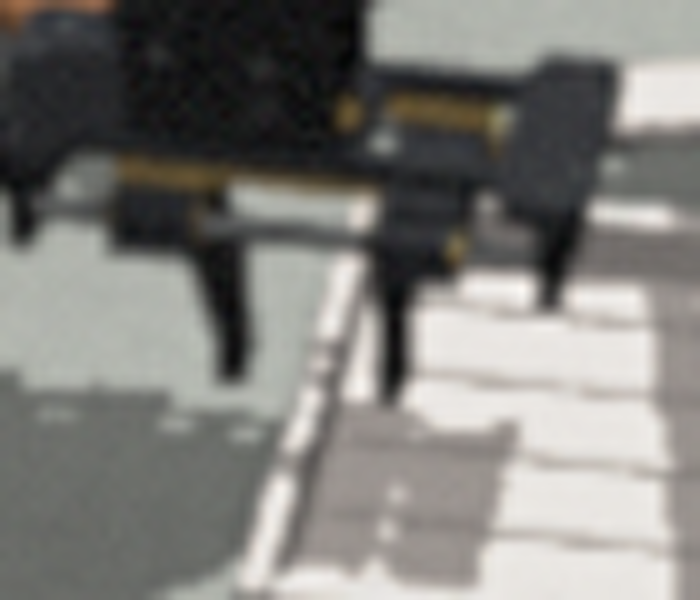

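The inner fingertip is at (314,260), inside the rim wall, and the outer one at (298,257), outside it. Tip height is about 0.02. I'll go a little lower and close.

```bash
python3 -m handwheel '[[0,0,-0.003,0,0,0],[0,0,-0.005,0,0,0],[0,0,-0.005,0,0,0],[0,0,-0.005,0,0,0],[0,0,-0.005,0,0,0],[0,0,-0.005,0,0,0],[0,0,-0.005,0,0,0],[0,0,-0.005,0,0,0]]' -1
```

```text
time_s: 6.67
position: [0.4781, 0.0911, 0.009]
tcp_rot: [[0.301, 0.954, 0.0], [0.954, -0.301, -0.0], [-0.0, 0.0, -1.0]]
force: [0.3, 0.7, -0.8]
opening: 0.095
grasp_force: 30.0
```

```bash
python3 -m handwheel '[[0.005,-0.004,0,0,0,0.012],[0.015,-0.01,0,0,0,0.03],[0.025,-0.017,0,0,0,0.05],[0.035,-0.024,0,0,0,0.07],[0.045,-0.031,0,0,0,0.09],[0.055,-0.036,0,0,0,0.1],[0.057,-0.038,0,0,0,0.102],[0.057,-0.038,0,0,0,0.102]]' 
cat > tray.py <<'E'
from h import *
st=bot.read_state()
for cam in("side","scene"):
    i,dd=cams.capture(cam);i=i.astype(int);P,D=cloud(cam,dd,st);b,g,r=i[...,0],i[...,1],i[...,2];x,y,z=P[...,0],P[...,1],P[...,2]
    m=(D>0)&(abs(z-.03)<.005)&(x>.4)&(x<.78)&(y>-.1)&(y<.19)&(b>120)&(abs(b-r)<40)
    m=cv2.morphologyEx(m.astype(np.uint8),cv2.MORPH_OPEN,np.ones((2,2)))>0
    print(cam,m.sum(),cv2.minAreaRect(P[m][:,:2].astype(np.float32)*1000) if m.sum() else "")
    for t in models.tip_of("tray",cam)[:1]:print(t["conf"],atz(cam,t["position"],0,st))
E
python3 tray.py
```

```text
time_s: 7.33
position: [0.5356, 0.0525, 0.009]
tcp_rot: [[0.102, 0.995, 0.001], [0.995, -0.102, -0.0], [-0.0, 0.001, -1.0]]
force: [0.2, -2.1, 0.2]
opening: 0.096
grasp_force: 30.0
side 205 ((593.2637329101562, -51.75804138183594), (383.79595947265625, 134.21336364746094), 84.02902221679688)
0.78 [0.60227766 0.03885149 0.        ]
scene 762 ((889.8505859375, 41.71441650390625), (209.03184509277344, 739.1697998046875), 88.93559265136719)
0.61 [0.60703793 0.05198368 0.        ]
```

```bash
python3 -m handwheel '[[0,0,0,0,0,0],[0,0,0,0,0,0],[0,0,0.02,0,0,0],[0,0,0.05,0,0,0],[-0.02,0,0.05,0,0,0.06],[-0.05,0,0.05,0,0,0.12],[-0.05,0,0.05,0,0,0.18],[-0.05,0,0.05,0,0,0.24]]' 0
python3 -m handwheel '[[0,0,0,0,0,0.06],[0,0,0,0,0,0.12],[0,0,0,0,0,0.18],[0,0,0,0,0,0.24],[0,0,0,0,0,0.3],[0,0,0,0,0,0.36],[0,0,0,0,0,0.42],[0,0,0,0,0,0.48]]' 0.9
python3 -m handwheel '[[0,0,0,0,0,0.06],[0,0,0,0,0,0.072],[0,0,0,0,0,0.072],[0,0,0,0,0,0.072],[0,0,0,0,0,0.072],[0,0,0,0,0,0.072],[0,0,0,0,0,0.072],[0,0,0,0,0,0.072]]'
python3 tray.py;python3 - <<'E'
from h import *
print(bot.read_state()["joint_positions"])
E
```

```text
time_s: 8.2
position: [0.4818, 0.0537, 0.0591]
tcp_rot: [[-0.375, 0.927, -0.004], [0.927, 0.375, 0.001], [0.002, -0.003, -1.0]]
force: [-0.6, 0.0, -0.2]
opening: 0.491
grasp_force: 0.0
time_s: 8.87
position: [0.4844, 0.0534, 0.0589]
tcp_rot: [[-0.974, 0.225, -0.001], [0.225, 0.974, 0.0], [0.001, 0.0, -1.0]]
force: [-0.7, -0.6, 0.1]
opening: 0.936
grasp_force: 0.0
time_s: 9.53
position: [0.485, 0.053, 0.0589]
tcp_rot: [[-0.996, 0.089, -0.0], [0.089, 0.996, 0.0], [0.0, 0.0, -1.0]]
force: [0.3, -0.3, 0.7]
opening: 0.952
grasp_force: 0.0
side 273 ((592.172119140625, -49.977691650390625), (386.1667175292969, 135.26060485839844), 83.72349548339844)
0.94 [0.61068426 0.04899024 0.        ]
scene 881 ((892.4061279296875, 41.491249084472656), (208.4656982421875, 734.312255859375), 89.00719451904297)
0.84 [0.60806138 0.05267336 0.        ]
[-6.91159649e+00  3.43131060e+01  1.08835450e+02 -1.94563424e-04
  3.68527832e+01 -9.18117213e+01]
```

```bash
python3 -m handwheel '[[0,0,-0.03,0,0,0],[0,0,-0.05,0,0,0],[0.01,0,-0.05,0,0,0],[0.02,-0.001,-0.05,0,0,0],[0.028,-0.002,-0.05,0,0,0],[0.036,-0.003,-0.05,0,0,0],[0.044,-0.004,-0.05,0,0,0],[0.052,-0.005,-0.05,0,0,0]]'
python3 -m handwheel '[[0.007,-0.001,0,0,0,0],[0.014,-0.001,0,0,0,0],[0.02,-0.002,0,0,0,0],[0.025,-0.002,0,0,0,0],[0.028,-0.003,0,0,0,0],[0.03,-0.003,0,0,0,0],[0.03,-0.003,0,0,0,0],[0.03,-0.003,0,0,0,0]]'
python3 - <<'E'
exec(open('tray.py').read())
for cam in("scene","side"):
    im,d=cams.capture(cam);cv2.imwrite(f"pics/{cam}9.png",im)
a=cv2.imread("pics/scene9.png")[230:400,250:450];b=cv2.imread("pics/side9.png")[180:320,280:445]
cv2.imwrite("pics/c6.png",np.hstack([cv2.resize(a,(400,340)),cv2.resize(b,(400,340))]))
E
```

```text
time_s: 10.4
position: [0.5362, 0.0482, 0.0093]
tcp_rot: [[-0.996, 0.088, -0.003], [0.088, 0.996, 0.0], [0.003, 0.0, -1.0]]
force: [-4.2, 0.7, 3.5]
opening: 0.951
grasp_force: 2.0
time_s: 11.07
position: [0.5677, 0.0449, 0.0089]
tcp_rot: [[-0.996, 0.089, 0.002], [0.089, 0.996, -0.0], [-0.002, -0.0, -1.0]]
force: [-1.9, -0.2, 1.3]
opening: 0.948
grasp_force: 1.0
side 270 ((588.697021484375, -470.53619384765625), (1251.2559814453125, 165.38340759277344), 80.98786926269531)
0.58 [0.65499668 0.04726601 0.        ]
scene 946 ((916.696533203125, 38.8448486328125), (208.42105102539062, 687.0271606445312), 89.38243103027344)
0.6 [0.66284859 0.04338664 0.        ]
```

View pics/c6.png

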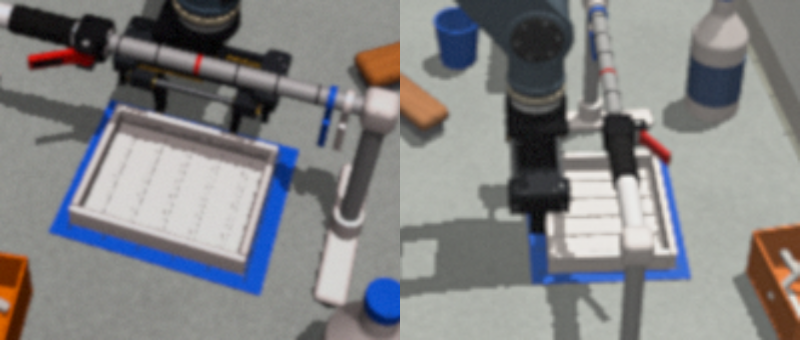

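The scene crop shows the tray square on the mat with an even blue border, its centre about (0.659, 0.044). The red ring is at (197,65) and the lever is open at (60,57). I'll back off, rise and turn back to look at the collar from above.

```bash
python3 -m handwheel '[[-0.02,0,0,0,0,0],[-0.05,0,0,0,0,0],[-0.09,0,0.03,0,0,0],[-0.09,0,0.07,0,0,-0.06],[-0.09,-0.02,0.11,0,0,-0.12],[-0.09,-0.04,0.15,0,0,-0.18],[-0.09,-0.06,0.19,0,0,-0.24],[-0.09,-0.08,0.23,0,0,-0.3]]'
python3 -m handwheel '[[0,0,0.04,0,0,-0.06],[0.0,-0.02,0.08,0,0,-0.12],[0.03,-0.04,0.08,0,0,-0.18],[0.06,-0.06,0.08,0,0,-0.24],[0.1,-0.085,0.08,0,0,-0.3],[0.14,-0.085,0.08,0,0,-0.36],[0.175,-0.085,0.08,0,0,-0.42],[0.175,-0.085,0.08,0,0,-0.485]]' 1
python3 -m handwheel '[[0,0,0,0,0,0],[0,0,0,0,0,0],[0,0,0,0,0,0],[0,0,0,0,0,0],[0,0,0,0,0,0],[0,0,0,0,0,0],[0,0,0,0,0,0],[0,0,0,0,0,0]]'
cat > look.py <<'E'
from h import *
import sys
np.set_printoptions(precision=4,suppress=True)
st=bot.read_state();im,d=cams.capture("wrist");cv2.imwrite(sys.argv[1],im);np.save("w.npy",d)
for q in("mark","mouth","grip","paddle"):
    for t in models.tip_of(q,"wrist")[:2]:print(q,round(t["conf"],2),np.round(t["position"]),atz("wrist",t["position"],.22,st))
P,D=cloud("wrist",d,st);i=im.astype(int);b,g,r=i[...,0],i[...,1],i[...,2]
red=(D>0)&(r>g+60)&(r>b+60)&(P[...,2]>.2)&(P[...,2]<.25)
n,L,S,C=cv2.connectedComponentsWithStats(red.astype(np.uint8))
for k in range(1,n):
    if S[k,4]>15:q=P[L==k];print("red",S[k],q.min(0),q.mean(0),q.max(0))
E
python3 look.py pics/w2.png
```

```text
time_s: 12.03
position: [0.4775, -0.0289, 0.2274]
tcp_rot: [[-0.768, 0.64, 0.003], [0.64, 0.768, -0.001], [-0.003, 0.001, -1.0]]
force: [1.2, 0.2, 0.3]
opening: 0.954
grasp_force: 0.0
time_s: 12.7
position: [0.6591, -0.1147, 0.3033]
tcp_rot: [[0.089, 0.996, 0.007], [0.996, -0.089, -0.001], [-0.0, 0.007, -1.0]]
force: [0.5, -1.2, -0.9]
opening: 1.001
grasp_force: 0.0
time_s: 13.37
position: [0.6518, -0.113, 0.3053]
tcp_rot: [[0.083, 0.997, 0.0], [0.997, -0.083, -0.0], [-0.0, 0.001, -1.0]]
force: [-0.7, 0.6, 0.8]
opening: 0.997
grasp_force: 0.0
mouth 0.85 [308. 117.] [ 0.6506 -0.0353  0.22  ]
grip 0.67 [306. 230.] [ 0.6429 -0.1071  0.22  ]
paddle 0.96 [370. 194.] [ 0.6862 -0.0865  0.22  ]
red [348 164  44  63 835] [ 0.673  -0.1063  0.2232] [ 0.6856 -0.0851  0.2287] [ 0.6982 -0.0648  0.233 ]
```

View pics/w2.png

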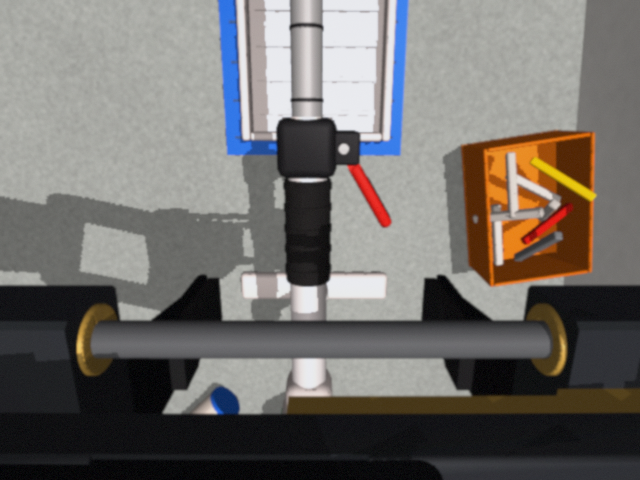

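The wrist view shows the collar's mouth at (307,118), the grip at (308,230), the open lever at (370,194) and the bare tube at (308,300). Nothing obstructs the tube, so I'll pinch it and drag the leg.

```bash
python3 -m handwheel '[[-0.006,-0.035,0,0,0,0],[-0.013,-0.067,0,0,0,0],[-0.013,-0.067,-0.03,0,0,0],[-0.013,-0.067,-0.06,0,0,0],[-0.013,-0.067,-0.085,0,0,0],[-0.013,-0.067,-0.11,0,0,0],[-0.013,-0.067,-0.11,0,0,0],[-0.013,-0.067,-0.11,0,0,0]]'
python3 -m handwheel '[[0,0,0,0,0,0],[0,0,0,0,0,0],[0,0,0,0,0,0],[0,0,0,0,0,0],[0,0,0,0,0,0],[0,0,0,0,0,0],[0,0,0,0,0,0],[0,0,0,0,0,0]]' -1
```

```text
time_s: 14.28
position: [0.6382, -0.1796, 0.1936]
tcp_rot: [[0.083, 0.997, -0.003], [0.997, -0.083, 0.002], [0.001, -0.003, -1.0]]
force: [0.5, 0.1, 0.6]
opening: 1.001
grasp_force: 0.0
time_s: 14.95
position: [0.639, -0.18, 0.1951]
tcp_rot: [[0.083, 0.997, 0.0], [0.997, -0.083, -0.0], [-0.0, 0.0, -1.0]]
force: [0.4, 0.3, -0.7]
opening: 0.476
grasp_force: 0.0
```

```bash
python3 -m handwheel '[[0,0,0,0,0,0],[0,0,0,0,0,0],[0,0,0,0,0,0],[0,0,0,0,0,0],[0,0,0,0,0,0],[0,0,0,0,0,0],[0,0,0,0,0,0],[0,0,0,0,0,0]]' -1; python3 tip.py
```

```text
time_s: 15.62
position: [0.6369, -0.1797, 0.1948]
tcp_rot: [[0.083, 0.997, -0.005], [0.997, -0.083, 0.001], [0.0, -0.005, -1.0]]
force: [-6.5, -0.0, 2.7]
opening: 0.277
grasp_force: 30.0
side 82 [[0.622, -0.188, 0.214], [0.653, -0.189, 0.217], [0.619, -0.192, 0.222], [0.652, -0.191, 0.224], [0.654, -0.195, 0.227], [0.656, -0.122, 0.228], [0.654, -0.194, 0.23], [0.64, -0.133, 0.232]]
scene 566 [[0.64, -0.234, 0.05], [0.638, -0.227, 0.053], [0.645, -0.234, 0.055], [0.641, -0.228, 0.056], [0.64, -0.23, 0.058], [0.637, -0.226, 0.06], [0.646, -0.235, 0.06], [0.642, -0.231, 0.063]]
```

```bash
python3 -m handwheel '[[-0.001,0.01,0,0,0,0],[0,0.025,0,0,0,0],[0.001,0.04,0,0,0,0],[0.003,0.055,0,0,0,0],[0.004,0.068,0,0,0,0],[0.0045,0.076,0,0,0,0],[0.005,0.078,0,0,0,0],[0.005,0.078,0,0,0,0]]'
cat > look2.py <<'E'
from h import *
np.set_printoptions(precision=4,suppress=True)
st=bot.read_state();c=cams.calibration
for cam in("wrist","side","scene"):
    im,d=cams.capture(cam);np.save(cam+"L.npy",d);cv2.imwrite(f"pics/L_{cam}.png",im);P,D=cloud(cam,d,st)
    for q in("mark","mouth"):
        for t in models.tip_of(q,cam)[:1]:print(cam,q,round(t["conf"],2),np.round(t["position"]),atz(cam,t["position"],.22,st))
    i=im.astype(int);b,g,r=i[...,0],i[...,1],i[...,2]
    red=(D>0)&(r>g+50)&(r>b+50)&(P[...,2]>.2)&(P[...,2]<.25)&(P[...,0]>.63)&(P[...,0]<.72)&(abs(P[...,1])<.2)
    n,L,S,C=cv2.connectedComponentsWithStats(red.astype(np.uint8))
    for k in range(1,n):
        if S[k,4]>3:q=P[L==k];print("red",S[k],q.min(0),q.mean(0),q.max(0))
E
python3 look2.py
```

```text
time_s: 16.38
position: [0.6438, -0.0994, 0.1948]
tcp_rot: [[0.081, 0.997, -0.001], [0.997, -0.081, 0.003], [0.003, -0.001, -1.0]]
force: [-1.0, 1.8, 0.1]
opening: 0.279
grasp_force: 30.0
red [ 396    0   86  118 4245] [ 0.6796 -0.0269  0.2135] [ 0.6918 -0.0072  0.2265] [0.7048 0.0136 0.2314]
side mouth 0.54 [358. 232.] [ 0.6205 -0.0394  0.22  ]
scene mark 0.61 [306. 252.] [ 0.6526 -0.035   0.22  ]
red [347 258   5   9  29] [0.6543 0.05   0.217 ] [0.6618 0.0534 0.2266] [0.6689 0.0568 0.232 ]
red [302 263  32  11 172] [ 0.6638 -0.0292  0.2094] [ 0.6897 -0.      0.2234] [0.7052 0.0274 0.2326]
```

```bash
python3 - <<'E'
from h import *
im=cv2.imread("pics/L_scene.png");d=np.load("sceneL.npy");P,D=cloud("scene",d)
for c in range(326,358):
    r=int(round(262+(c-349)*11/45.)); print(c,r,im[r-1:r+2,c].mean(0).round(),np.round(P[r,c],4))
E
```

```text
326 256 [21. 20. 21.] [0.6665 0.0094 0.2355]
327 257 [17. 14. 16.] [0.6688 0.012  0.2358]
328 257 [20. 15. 17.] [0.6672 0.0136 0.2346]
329 257 [21. 20. 21.] [0.6672 0.0156 0.2351]
330 257 [24. 20. 22.] [0.6679 0.0177 0.2364]
331 258 [39. 34. 37.] [0.6695 0.02   0.2358]
332 258 [32. 30. 32.] [0.6675 0.0216 0.2342]
333 258 [23. 20. 24.] [0.668  0.0237 0.2352]
334 258 [19. 15. 18.] [0.6699 0.026  0.2379]
335 259 [22. 20. 21.] [0.6695 0.028  0.2352]
336 259 [23. 20. 20.] [0.6677 0.0296 0.2336]
337 259 [19. 16. 17.] [0.6686 0.0317 0.2351]
338 259 [19. 16. 18.] [0.6672 0.0334 0.2342]
339 260 [21. 16. 19.] [0.6705 0.036  0.2355]
340 260 [27. 26. 27.] [0.6713 0.0381 0.237 ]
341 260 [61. 61. 63.] [0.6683 0.0396 0.234 ]
342 260 [116. 115. 120.] [0.6618 0.0404 0.2273]
343 261 [140. 140. 144.] [0.6623 0.0426 0.2256]
344 261 [150. 149. 156.] [0.6621 0.0445 0.2258]
345 261 [155. 152. 160.] [0.6611 0.0464 0.2253]
346 261 [146. 146. 168.] [0.6627 0.0486 0.2276]
347 262 [ 91.  90. 176.] [0.6645 0.0509 0.2273]
348 262 [ 49.  50. 194.] [0.6627 0.0526 0.2257]
349 262 [ 70.  71. 191.] [0.6631 0.0546 0.2268]
350 262 [125. 126. 181.] [0.6648 0.0568 0.2292]
351 262 [158. 158. 171.] [0.663  0.0585 0.2276]
352 263 [151. 151. 155.] [0.6659 0.061  0.2286]
353 263 [156. 155. 160.] [0.6648 0.0628 0.2279]
354 263 [161. 159. 164.] [0.6637 0.0646 0.2272]
355 263 [165. 164. 170.] [0.6631 0.0664 0.2271]
356 264 [154. 152. 159.] [0.6644 0.0687 0.2263]
357 264 [158. 156. 163.] [0.6649 0.0707 0.2273]
```

```bash
python3 -m handwheel '[[0,0.004,0,0,0,0],[0.001,0.008,0,0,0,0],[0.001,0.009,0,0,0,0],[0.001,0.009,0,0,0,0],[0.001,0.009,0,0,0,0],[0.001,0.009,0,0,0,0],[0.001,0.009,0,0,0,0],[0.001,0.009,0,0,0,0]]'
python3 - <<'E'
from h import *
acc=[]
for k in range(3):
    im,d=cams.capture("scene");acc.append(im.astype(float))
cv2.imwrite("pics/g.png",cv2.resize(im[215:305,280:400],(800,600),interpolation=cv2.INTER_CUBIC))
im=np.mean(acc,0);P,D=cloud("scene",d)
for c in range(338,356):
    r=int(round(262+(c-349)*11/45.)); print(c,r,im[r-1:r+2,c].mean(0).round(),np.round(P[r,c],4))
E
```

```text
time_s: 17.5
position: [0.6443, -0.0929, 0.1948]
tcp_rot: [[0.083, 0.997, -0.002], [0.997, -0.083, 0.0], [0.0, -0.002, -1.0]]
force: [-5.5, -1.9, 0.6]
opening: 0.277
grasp_force: 30.0
338 259 [22. 19. 21.] [0.6701 0.0339 0.2373]
339 260 [21. 18. 20.] [0.6722 0.0364 0.2374]
340 260 [22. 20. 21.] [0.6707 0.038  0.2363]
341 260 [22. 20. 22.] [0.6695 0.0398 0.2354]
342 260 [21. 19. 20.] [0.669  0.0416 0.2354]
343 261 [16. 16. 16.] [0.6707 0.044  0.2349]
344 261 [18. 16. 17.] [0.6686 0.0456 0.2331]
345 261 [33. 33. 40.] [0.6688 0.0475 0.2339]
346 261 [ 68.  68. 102.] [0.6677 0.0493 0.2331]
347 262 [ 62.  63. 163.] [0.6627 0.0506 0.2252]
348 262 [ 43.  45. 191.] [0.6631 0.0527 0.2262]
349 262 [ 71.  73. 193.] [0.6644 0.0548 0.2282]
350 262 [125. 126. 180.] [0.6624 0.0565 0.2265]
351 262 [158. 157. 172.] [0.6609 0.0582 0.2253]
352 263 [151. 151. 155.] [0.662  0.0605 0.2242]
353 263 [156. 154. 159.] [0.6651 0.0628 0.2282]
354 263 [161. 161. 166.] [0.6623 0.0644 0.2256]
355 263 [164. 163. 169.] [0.6647 0.0666 0.2289]
```

View pics/g.png

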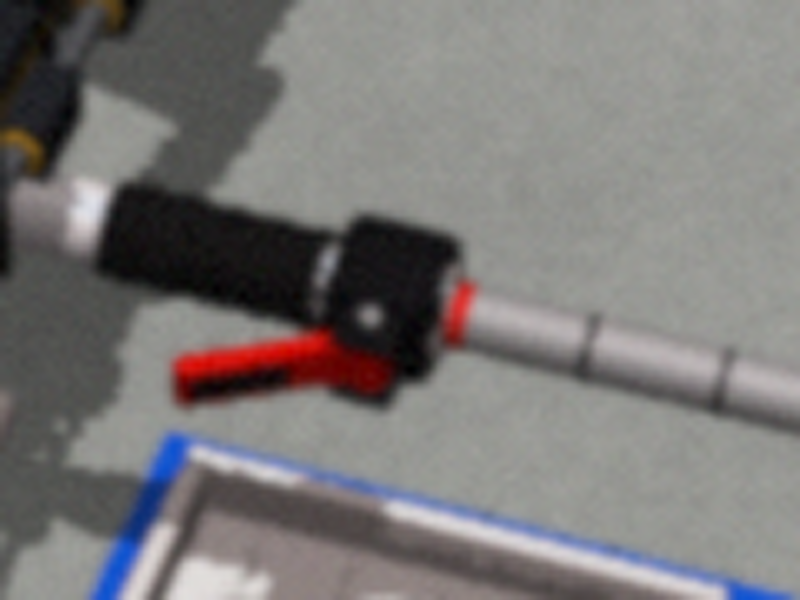

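The crop shows the collar's mouth within about 1–2 mm of the red ring at (458,312), with the lever still open. I'll release and line up astride grip and lever.

```bash
python3 -m handwheel '[[0,0,0,0,0,0],[0,0,0,0,0,0],[0,0,0,0,0,0],[0,0,0,0,0,0],[0,0,0,0,0,0],[0,0,0,0,0,0],[0,0,0,0,0,0],[0,0,0,0,0,0]]' 1
python3 -m handwheel '[[0.006,0,0,0,0,0],[0.012,0,0,0,0,0],[0.018,0,0,0,0,0],[0.022,0,0,0,0,0],[0.022,0,0,0,0,0],[0.022,0,0,0,0,0],[0.022,0,0,0,0,0],[0.022,0,0,0,0,0]]' 1
python3 - <<'E'
from h import *
np.set_printoptions(precision=4,suppress=True)
im,d=cams.capture("scene");P,D=cloud("scene",d)
for c in range(343,351):
    r=int(round(262+(c-349)*11/45.)); print(c,im[r-1:r+2,c].mean(0).round(),np.round(P[r,c],4))
i=im.astype(int);red=(D>0)&(i[...,2]>i[...,1]+50)&(i[...,2]>i[...,0]+50)&(P[...,2]>.2)&(P[...,2]<.25)&(abs(P[...,0]-.68)<.05)&(P[...,1]<.04)&(P[...,1]>-.1)
q=P[red];print(len(q),q[q[:,1].argsort()][:5],q[q[:,0].argsort()][-5:])
E
```

```text
time_s: 18.32
position: [0.6452, -0.0929, 0.195]
tcp_rot: [[0.083, 0.997, 0.001], [0.997, -0.083, -0.0], [0.0, 0.001, -1.0]]
force: [-0.9, 0.5, -0.9]
opening: 0.802
grasp_force: 0.0
time_s: 18.98
position: [0.6667, -0.0929, 0.1949]
tcp_rot: [[0.083, 0.997, -0.0], [0.997, -0.083, 0.0], [0.0, -0.001, -1.0]]
force: [-0.9, 0.6, 0.1]
opening: 1.001
grasp_force: 0.0
343 [21. 18. 20.] [0.6716 0.0441 0.2359]
344 [18. 15. 15.] [0.6698 0.0458 0.2345]
345 [34. 31. 39.] [0.6681 0.0474 0.2331]
346 [ 68.  68. 103.] [0.666  0.049  0.2312]
347 [ 62.  63. 163.] [0.6647 0.0509 0.2275]
348 [ 42.  45. 193.] [0.6633 0.0527 0.2264]
349 [ 72.  76. 193.] [0.6637 0.0547 0.2274]
350 [124. 125. 180.] [0.6643 0.0567 0.2286]
176 [[ 0.7023 -0.0211  0.2287]
 [ 0.7028 -0.021   0.2265]
 [ 0.6968 -0.0206  0.2256]
 [ 0.7045 -0.0206  0.2227]
 [ 0.7046 -0.0205  0.2258]] [[ 0.7046 -0.0166  0.2268]
 [ 0.7046 -0.0186  0.2204]
 [ 0.7046 -0.0205  0.2258]
 [ 0.7049 -0.0185  0.2236]
 [ 0.7057 -0.0143  0.2287]]
```

```bash
python3 -m handwheel '[[0.001,0.015,0,0,0,0],[0.0025,0.03,0,0,0,0],[0.004,0.045,0,0,0,0],[0.005,0.06,0,0,0,0],[0.006,0.075,0,0,0,0],[0.007,0.081,0,0,0,0],[0.007,0.081,0,0,0,0],[0.007,0.081,0,0,0,0]]'
python3 -m handwheel '[[0.002,0,0,0,0,0],[0.003,0,0,0,0,0],[0.004,0,0,0,0,0],[0.004,0,0,0,0,0],[0.004,0,0,0,0,0],[0.004,0,0,0,0,0],[0.004,0,0,0,0,0],[0.004,0,0,0,0,0]]'
```

```text
time_s: 19.7
position: [0.6741, -0.0113, 0.195]
tcp_rot: [[0.081, 0.997, 0.0], [0.997, -0.081, -0.001], [-0.001, 0.0, -1.0]]
force: [-0.5, 0.4, 1.3]
opening: 1.001
grasp_force: 0.0
time_s: 20.37
position: [0.6779, -0.0121, 0.195]
tcp_rot: [[0.083, 0.997, -0.0], [0.997, -0.083, -0.0], [-0.0, -0.0, -1.0]]
force: [-0.1, 0.3, 0.3]
opening: 1.0
grasp_force: 0.0
```

```bash
python3 -m handwheel '[[0.001,0,0,0,0,0],[0.002,0,0,0,0,0],[0.003,0,0,0,0,0],[0.003,0,0,0,0,0],[0.003,0,0,0,0,0],[0.003,0,0,0,0,0],[0.003,0,0,0,0,0],[0.003,0,0,0,0,0]]'
```

```text
time_s: 21.03
position: [0.6799, -0.0119, 0.1948]
tcp_rot: [[0.083, 0.997, -0.002], [0.997, -0.083, 0.0], [-0.0, -0.002, -1.0]]
force: [-5.4, -0.6, 1.2]
opening: 1.002
grasp_force: 2.6
```

```bash
python3 -m handwheel '[[0,0,0,0,0,0],[0,0,0,0,0,0],[0,0,0,0,0,0],[0,0,0,0,0,0],[0,0,0,0,0,0],[0,0,0,0,0,0],[0,0,0,0,0,0],[0,0,0,0,0,0]]' 0.9
```

```text
time_s: 21.7
position: [0.6777, -0.0117, 0.1946]
tcp_rot: [[0.083, 0.997, -0.008], [0.997, -0.083, 0.0], [-0.0, -0.008, -1.0]]
force: [-9.3, -1.2, 4.3]
opening: 0.949
grasp_force: 4.5
```

```bash
python3 -m handwheel '[[-0.002,0,0,0,0,0],[-0.005,0,0,0,0,0],[-0.008,0,0,0,0,0],[-0.008,0,0,0,0,0],[-0.008,0,0,0,0,0],[-0.008,0,0,0,0,0],[-0.008,0,0,0,0,0],[-0.008,0,0,0,0,0]]' 0.6
```

```text
time_s: 22.37
position: [0.6713, -0.0113, 0.1948]
tcp_rot: [[0.083, 0.997, -0.004], [0.997, -0.083, 0.001], [0.001, -0.004, -1.0]]
force: [-6.8, 1.9, 3.5]
opening: 0.798
grasp_force: 4.9
```

```bash
python3 -m handwheel '[[-0.001,0,0,0,0,0],[-0.003,0,0,0,0,0],[-0.004,0,0,0,0,0],[-0.004,0,0,0,0,0],[-0.004,0,0,0,0,0],[-0.004,0,0,0,0,0],[-0.004,0,0,0,0,0],[-0.004,0,0,0,0,0]]' 0.4
cat > chk.py <<'E'
from h import *
np.set_printoptions(precision=4,suppress=True)
im,d=cams.capture("scene");P,D=cloud("scene",d)
for c in range(340,351):
    r=int(round(262+(c-349)*11/45.)); print(c,im[r-1:r+2,c].mean(0).round(),np.round(P[r,c],4))
i=im.astype(int);red=(D>0)&(i[...,2]>i[...,1]+50)&(i[...,2]>i[...,0]+50)&(P[...,2]>.2)&(P[...,2]<.25)&(abs(P[...,0]-.68)<.05)&(P[...,1]<.04)&(P[...,1]>-.1)
q=P[red];print(len(q),q[q[:,1].argsort()][:3],q[q[:,0].argsort()][-3:])
E
python3 chk.py
```

```text
time_s: 23.03
position: [0.6669, -0.011, 0.1948]
tcp_rot: [[0.083, 0.997, -0.005], [0.997, -0.083, 0.002], [0.001, -0.005, -1.0]]
force: [-7.8, 1.7, 4.0]
opening: 0.703
grasp_force: 4.6
340 [20. 18. 18.] [0.6712 0.0381 0.2368]
341 [19. 16. 19.] [0.669  0.0397 0.2349]
342 [22. 18. 19.] [0.6727 0.0422 0.2395]
343 [19. 19. 20.] [0.6699 0.0438 0.2341]
344 [18. 16. 19.] [0.67   0.0458 0.2347]
345 [38. 38. 46.] [0.6694 0.0476 0.2346]
346 [ 74.  73. 107.] [0.6655 0.049  0.2307]
347 [ 64.  65. 162.] [0.6616 0.0505 0.224 ]
348 [ 42.  45. 188.] [0.6628 0.0526 0.2259]
349 [ 71.  72. 190.] [0.6643 0.0548 0.2281]
350 [124. 124. 177.] [0.6634 0.0566 0.2276]
90 [[0.6866 0.0065 0.2248]
 [0.6872 0.0086 0.226 ]
 [0.6888 0.009  0.2249]] [[0.6873 0.0165 0.2254]
 [0.6876 0.0126 0.2276]
 [0.6888 0.009  0.2249]]
```

```bash
python3 -m handwheel '[[-0.0015,0.0005,0,0,0,0],[-0.004,0.001,0,0,0,0],[-0.006,0.001,0,0,0,0],[-0.008,0.0015,0,0,0,0],[-0.01,0.0015,0,0,0,0],[-0.01,0.0015,0,0,0,0],[-0.01,0.0015,0,0,0,0],[-0.01,0.0015,0,0,0,0]]' -1
python3 chk.py
```

```text
time_s: 23.75
position: [0.6566, -0.0108, 0.1948]
tcp_rot: [[0.084, 0.996, -0.006], [0.997, -0.084, -0.0], [-0.001, -0.006, -1.0]]
force: [-7.3, -0.6, 4.8]
opening: 0.458
grasp_force: 30.0
340 [20. 20. 20.] [0.6718 0.0382 0.2375]
341 [24. 23. 23.] [0.6704 0.0399 0.2364]
342 [21. 19. 20.] [0.6706 0.0419 0.2372]
343 [16. 13. 13.] [0.6707 0.044  0.235 ]
344 [26. 24. 26.] [0.6712 0.046  0.2361]
345 [58. 58. 65.] [0.6661 0.0471 0.2308]
346 [ 97.  96. 125.] [0.6635 0.0487 0.2285]
347 [ 76.  77. 166.] [0.6626 0.0506 0.2251]
348 [ 49.  49. 189.] [0.6641 0.0528 0.2273]
349 [ 69.  71. 189.] [0.6653 0.0549 0.2292]
350 [123. 124. 178.] [0.6636 0.0566 0.2278]
85 [[0.6756 0.0057 0.2299]
 [0.6772 0.0061 0.2289]
 [0.6777 0.0063 0.2265]] [[0.6856 0.0322 0.2132]
 [0.6858 0.028  0.224 ]
 [0.6859 0.0299 0.2246]]
```

```bash
python3 -m handwheel '[[0,0,0,0,0,0],[0,0,0,0,0,0],[0,0,0,0,0,0],[0,0,0,0,0,0],[0,0,0,0,0,0],[0,0,0,0,0,0],[0,0,0,0,0,0],[0,0,0,0,0,0]]'
python3 - <<'E'
exec(open('tray.py').read())
print(bot.hand_in())
E
```

```text
time_s: 24.47
position: [0.6566, -0.0108, 0.1948]
tcp_rot: [[0.084, 0.996, -0.006], [0.997, -0.084, -0.0], [-0.001, -0.006, -1.0]]
force: [-8.2, -1.0, 4.2]
opening: 0.461
grasp_force: 30.0
side 362 ((589.7705688476562, -458.36932373046875), (1274.5572509765625, 171.81320190429688), 81.35277557373047)
0.65 [0.66000735 0.04611523 0.        ]
scene 807 ((916.8162841796875, 38.853302001953125), (208.40158081054688, 686.78759765625), 89.38243103027344)
0.75 [0.65691028 0.03904994 0.        ]
the job is handed in; nothing more can be done
None
```

The job is handed in at 24.5 s: the tray is centred and square on the mat, the collar is within about 2–3 mm of the red ring, the lever reads shut, and grip and lever are pinched at 30 N; no verdict came back.

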